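# Gauge a bar against the flip stop on a saw fence

## Robot

A 7-joint arm with a two-finger parallel gripper is mounted at the origin on the work surface; the furniture and walls round the work are solid. World frame = base frame: x ahead of the robot, y to its left, z up, the work surface at z = 0. Lengths are in m, angles in rad, forces in N, time in s.
With the tool pointing down it reaches from about 0.4 to 0.85 m from the base axis. Payload 6.9 kg.
Tool frame: the origin (TCP) lies midway between the tips of the shut fingers; the grasp point (between the pads) lies behind it (ctrl.pinch_z is the z of the grasp point in the tool frame, in m); z points along the fingers, y is the line along which they close (so a half turn about z gives the same grasp; the last joint's range is limited). The gripper opens to 85 mm and grips with 20 to 120 N. Pads are 22 mm wide; open, the fingers measure 114 mm over their backs; the gripper's body (76 mm by 85 mm) begins 54 mm behind the grasp point. The pads swing forward as they close: fully open they stand 13 mm farther back than shut.
Start: joints at [1.373, 0.507, -0.238, 1.5, 0.126, 1.149, -0.155], TCP at [0.187, -0.596, 0.231] pointing down, gripper open.
Joint ranges: [-3.08, 3.08], [-0.24, 2.05], [-1.43, 1.35], [0, 2.5], [-1.52, 4.66], [0.17, 1.96], [-2.89, 2.89]. Speed limits (rad/s): [2.39, 2.39, 3.14, 3.14, 3.14, 3.14, 3.14].

## Interface

Orientations are given as a unit quaternion [w, x, y, z].
In Python, from station import ctrl, get_state, vision, ticket, models gives the robot as it stands. Calls block until the motion is done:
- ctrl.movep(position, orientation): joint-space move of the TCP to a pose.
- ctrl.movel(position, frame=None, max_speed=0.15): straight line of the TCP; frame=None keeps the orientation; max_speed is the mean speed in m/s.
- ctrl.set_joints(angles): joint-space move.
- ctrl.ungrasp() and ctrl.close_gripper(force=None): open the fingers fully, or close them until they stop; force is the grip in N (None keeps the last).
- ctrl.pause(seconds).
- ctrl.ik(position, orientation): joint angles nearest the present ones, or None.
- get_state(): the state.
- vision.grab_frame(name): name is "side" or "top"; returns (picture, depth): 420x560x3 uint8, blue, green, red; 420x560 float32, m along the optical axis (not along the pixel's ray), 0 where there is no reading.
- vision.camera_info(name): a dict with "mtx" (3x3 intrinsics, pixels), "R" (3x3) and "t" (3): a world point X has camera coordinates R X + t. Camera axes: x right, y down, z forward; pixel columns grow to the right and rows downward; lengths in m; the calibration is good to about 2 mm. A picture is of the moment at which its call begins. camera_info takes no time and is no camera call.
A pose or a line that the arm cannot do raises ctrl.Unreachable and nothing moves.
- ticket.close_job(): hands the job in; it is judged then, once.
Trained networks look in the newest picture that a camera, given by its name, has taken for a name from the list of things; names that differ only in an ending like _2 or _b are one class to them, and where a whole thing is asked for, a point or a joint stands for the part that bears it (a point fixed in the world has none). Each returns a list of dicts, best first, with "p" (0 to 1); they miss things now and then, are a little off and sometimes report something else, mostly with a low value. They report only what shows in the picture. A call takes as long as a camera call. They do not tell look-alikes from the thing itself.
- models.recognise(camera, target): "point" ([column, row] in pixels, amid what is visible of it).
- models.masks_of(camera, target): "mask" (420x560 bool, what is visible of it) and "point" ([column, row] in pixels, amid what is visible of it).
The state is a dict: "time": time; "qpos": joint angles; "qd": joint speeds; "tau": joint torques, N m; "tcp_pos": TCP position; "eef_rot": TCP orientation; "contact_force": force on the tool from outside, world axes, zero at the start; "wrist_torque": the same for the moment, N m; "width": finger opening in m; "gripper_force": force on a finger pad.
Only numpy, scipy, OpenCV 4.12 (cv2) and the standard library are available. Lean on these libraries where they do the work, as an engineer would, in place of code of your own. Each camera call takes 0.05 s, during which the arm holds its last target. There are 200 camera calls.

## Task

Set the loose aluminium bar ready for sawing: flip the fence's stop all the way down, bring the bar lengthwise flush against the fence with its end against the lowered stop, then flip the stop fully up again without shifting the bar. Leave the tin, bottle and cutters where they are.

Things in the scene. Friction and masses are not known exactly. Their poses are not given: they have to be found in the camera images.
- saw_fence: Fixed cutting-off board. Plywood base 12 mm thick, x -160 to +80, y -200 to +200 mm; on it a wooden fence along y, 34 mm thick, front face at x = 0, top 62 mm above the bench, narrow saw kerf at y = -30 mm. Origin: on the bench under the fence's front face, half-way along; x points from the robot's side into the fence, y along it, z up.
- lamp (a point): Centre of the underside of the lamp batten fixed over the whole fence, 272 mm above the bench: 70 mm deep (x -8 to +62 mm from the fence's front face), 400 mm long, 30 mm high, on thin posts behind the fence's ends. A gripper pointing straight down has no room at the raised stop; it must lean in from the robot's side, some 25 to 45 degrees. Axes as the saw fence's.
- flip_stop (a joint): Angle of the steel flip stop, rad: 0 = fully down on the fence, 1.75 = fully up (end stops). An L on a hinge parallel to the fence: a foot 61 mm long and, square to it, a finger tab 66 mm long, 10 mm thick, both 12 mm wide along y. Down: foot hangs down before the fence, tab sticks out level to -x. Up: tab stands, 10 deg back, foot sticks out. Stiff hinge (0.045 N m): stays where left.
- hinge (a point): Point on the hinge line of the flip stop, middle of its width: 12 mm in front of the fence's front face, 78 mm above the bench. Axes as the saw fence's; they do not turn with the stop.
- tab (a point): Grip point on the flip stop's finger tab, middle of its width and thickness, 50 mm from the hinge line, 16 mm from the tab's end. Its axes turn with the stop; at angle 0 they are the saw fence's. Pinched across its 12 mm width (along the fence), the tab turns between the fingers as they follow the arc, but may lag by 0.2 rad: drive it on to its end.
- gauge_corner (a point): Where the gauged corner of the bar belongs: on the fence's front face, in the plane of that side of the lowered foot that faces -y, on top of the plywood base. Axes as the saw fence's; does not move with the flip stop; lies in the fence's +y half. A bar rightly gauged has its centre at x = -14, y = -70, z = +12 mm from here.
- bar: The loose aluminium bar, 140 mm long (its y), 28 mm wide (x), 24 mm high (z), 0.2 to 0.4 kg; lies on the plywood base in front of the fence, turned a little, well short of the stop on its -y side. Origin: centre of its underside.
- bar_center (a point): Centre of the same bar, half-way up; axes as the bar's.
- tin: Bystander: round grey metal tin, 76 mm across, 32 mm high, loose on the plywood base near its front +y corner. Origin: centre of underside.
- amber: Bystander: small brown bottle with black cap, 42 mm across, 76 mm high, loose on the bench. Origin: centre of underside.
- snips: Bystander: yellow-handled cutters, 161 mm long, 14 mm high, lying on the bench. Origin: centre of underside.
Not all that is in view belongs to the job. Of the things shaped like the bar, the aluminium one is meant.

How it is judged:
By the outcome, as a careful person would: the job done as asked, in the order asked, and still so for the second after the job is handed in, with the robot touching nothing.
It also fails if it takes over 72 s, if anything falls off the work surface, if the arm or the gripper's body presses on something with over 40 N, if the wrist force passes 120 N, or if a joint passes its speed limit or range.

## Working session

There is one attempt and no reset: what is moved stays moved. The work goes in short steps, each a Python script; the robot and the scene stay as the last script left them, time stands still between calls to the robot, and variables do not carry over. Pictures are saved under pics/ and viewed, at most 10 in all, crops included, and the job is handed in when it is done.

```bash
ls; mkdir -p pics
python3 - <<'E'
from station import ctrl,get_state,vision,models
import cv2,numpy as np
print(get_state()['time'],ctrl.pinch_z)
for c in("side","top"):
    im,d=vision.grab_frame(c); cv2.imwrite(f"pics/{c}0.png",im); np.save(f"pics/{c}0.npy",d)
    i=vision.camera_info(c); print(c,i['mtx'].tolist(),(-i['R'].T@i['t']).round(3),i['R'].round(3).tolist())
    for t in("saw_fence","flip_stop","bar","tin","amber","snips"):
        print(t,[(np.round(r['point']).tolist(),round(r['p'],2)) for r in models.recognise(c,t)])
E
```

```text
pics
0.0 -0.0187
side [[437.09114931798314, 0.0, 285.01439949951356], [0.0, 437.09114931798314, 206.7452119117295], [0.0, 0.0, 1.0]] [0.019 0.483 1.157] [[-0.588, -0.809, 0.005], [-0.697, 0.504, -0.51], [0.409, -0.303, -0.86]]
saw_fence [([300.0, 172.0], 0.76)]
flip_stop [([279.0, 189.0], 0.6), ([299.0, 169.0], 0.41)]
bar [([379.0, 232.0], 0.94), ([336.0, 172.0], 0.8)]
tin [([280.0, 229.0], 0.68)]
amber [([243.0, 295.0], 0.6)]
snips [([204.0, 274.0], 0.76)]
top [[440.1531319164544, 0.0, 270.63415202597037], [0.0, 440.1531319164544, 209.50288712191005], [0.0, 0.0, 1.0]] [0.381 0.119 1.052] [[0.02, -1.0, -0.013], [-0.991, -0.018, -0.135], [0.134, 0.015, -0.991]]
saw_fence [([335.0, 158.0], 0.94)]
flip_stop [([294.0, 175.0], 0.54)]
bar [([378.0, 197.0], 0.93), ([366.0, 290.0], 0.72)]
tin [([266.0, 218.0], 0.87), ([294.0, 164.0], 0.22)]
amber [([181.0, 255.0], 0.82)]
snips []
```

View pics/side0.png

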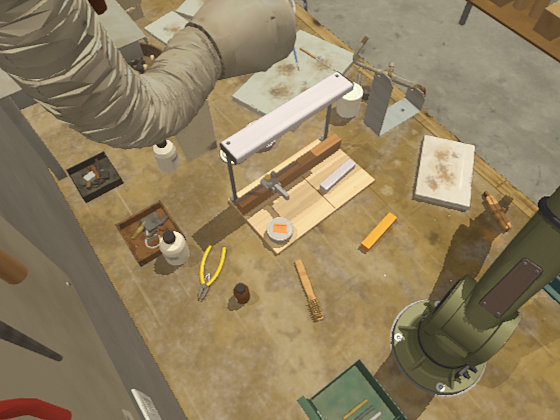

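View pics/top0.png

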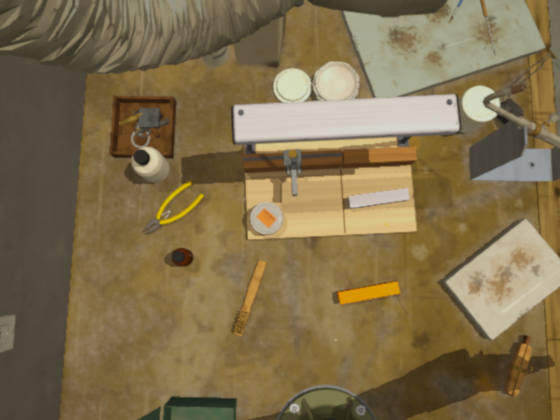

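Bar-shaped candidates: the grey bar on the plywood (top 378,197; side 338,176), the orange bar on the bench (top 368,292; side 379,232), and the brush (top 250,297). The grey metallic one on the base in front of the fence fits. I'll confirm it in a crop and measure at the same time.

```bash
cat > h.py <<'E'
import numpy as np,cv2
from station import ctrl,get_state,vision,models,ticket
def cloud(c,d):
    i=vision.camera_info(c);K=i['mtx'];v,u=np.mgrid[:420,:560]
    P=np.stack([(u-K[0][2])/K[0][0]*d,(v-K[1][2])/K[1][1]*d,d],-1)
    return (P-np.array(i['t']))@np.array(i['R'])
E
python3 - <<'E'
from h import *
ims={c:cv2.imread(f"pics/{c}0.png") for c in("side","top")}
a=cv2.resize(ims["top"][130:250,225:425],None,fx=3.0,fy=3.0,interpolation=cv2.INTER_CUBIC)[:, :600]
b=cv2.resize(ims["side"][125:255,215:385],None,fx=3,fy=3,interpolation=cv2.INTER_CUBIC)
cv2.imwrite("pics/crop0.png",cv2.resize(np.hstack([cv2.copyMakeBorder(a,0,30,0,0,0),b]),(800,int(390*800/1110))))
for c in ims:
    d=np.load(f"pics/{c}0.npy");P=cloud(c,d);ok=d>0
    for name in("bar","tin","flip_stop","saw_fence"):
        for m in models.masks_of(c,name):
            if m['p']<.3: continue
            q=P[m['mask']&ok]
            z=np.percentile(q[:,2],[5,50,95])
            print(c,name,np.round(m['point']),round(m['p'],2),len(q),q.mean(0).round(4),z.round(3))
            if name=="bar":
                t=q[q[:,2]>z[2]-.008];r=cv2.minAreaRect((t[:,:2]*1000).astype(np.float32));print(' rect',r)
            if name=="flip_stop": print(' min',q.min(0).round(3),q.max(0).round(3))
    r=(P[...,0]>.3)&(P[...,0]<.9)&(abs(P[...,1])<.35)&ok
    for lo,hi in((.008,.018),(.055,.068),(.285,.315)):
        m=(r&(P[...,2]>lo)&(P[...,2]<hi)).astype(np.uint8)
        n,l,s,_=cv2.connectedComponentsWithStats(m)
        for k in np.argsort(-s[1:,4])[:2]+1:
            if s[k,4]<60: continue
            q=P[l==k];rc=cv2.minAreaRect((q[:,:2]*1000).astype(np.float32))
            print(c,lo,s[k].tolist(),'z',np.median(q[:,2]).round(4),[np.round(x,1) for x in rc])
    m=(P[...,0]>.3)&(P[...,0]<1)&(abs(P[...,1])<.4)&ok&(P[...,2]>.35);print('high',m.sum(),P[m].min(0) if m.any() else '')
E
```

```text
side bar [337. 172.] 0.84 449 [ 0.5493 -0.1128  0.0351] [0.019 0.037 0.042]
 rect ((552.4625244140625, -115.93914794921875), (29.704275131225586, 142.6526641845703), 9.460037231445312)
side bar [378. 232.] 0.79 464 [ 0.3311 -0.0887  0.0249] [0.015 0.026 0.03 ]
 rect ((333.3368835449219, -92.61194610595703), (28.954998016357422, 140.54759216308594), 11.74785041809082)
side tin [280. 229.] 0.86 544 [0.4962 0.1484 0.0444] [0.033 0.046 0.05 ]
side tin [206. 281.] 0.48 333 [0.5122 0.3837 0.0137] [0.004 0.014 0.019]
side flip_stop [275. 190.] 0.71 167 [0.5855 0.0862 0.106 ] [0.086 0.099 0.143]
 min [0.545 0.076 0.08 ] [0.619 0.093 0.149]
side saw_fence [300. 173.] 0.78 11145 [0.601  0.01   0.1184] [0.011 0.029 0.306]
side 0.008 [229, 149, 146, 105, 4498] z 0.0144 [array([581.9,  -3.1]), array([239.9, 403.7]), np.float64(3.3)]
side 0.008 [237, 138, 85, 59, 403] z 0.0144 [array([697.1,   3.5]), array([ 27., 346.]), np.float64(3.3)]
side 0.055 [277, 133, 65, 50, 755] z 0.0641 [array([644.4, -68.6]), array([ 38.2, 258.8]), np.float64(4.2)]
side 0.055 [236, 183, 34, 27, 350] z 0.0643 [array([63
[... 1031 characters left out ...]
303]
top 0.008 [245, 165, 172, 75, 9142] z 0.0118 [array([544.7,  -5.4]), array([162.8, 400.2]), np.float64(3.9)]
top 0.008 [244, 137, 163, 17, 1388] z 0.0119 [array([681.1,   7.3]), array([ 27.9, 391.7]), np.float64(3.9)]
top 0.055 [300, 146, 117, 21, 1694] z 0.0616 [array([644.5, -64.1]), array([ 35.4, 268.6]), np.float64(3.8)]
top 0.055 [243, 153, 43, 16, 604] z 0.0618 [array([630. , 152.1]), array([35.7, 96.9]), np.float64(2.9)]
top 0.285 [231, 94, 231, 51, 8994] z 0.3014 [array([649.8,   1.6]), array([ 71.2, 405.3]), np.float64(3.8)]
top 0.285 [312, 0, 135, 15, 982] z 0.3017 [array([865.3, -58.2]), array([240.1,  21.5]), np.float64(86.9)]
high 14219 [ 0.61484623 -0.25936287  0.35000133]
```

View pics/crop0.png

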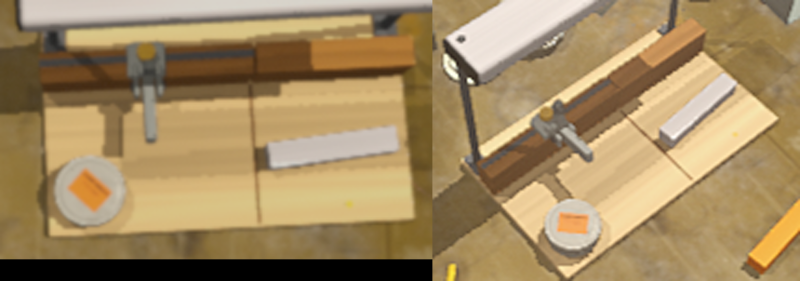

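The crop confirms the grey aluminium bar on the plywood (crop 332,147; top 378,197). The stop is up: its foot sticks out at crop (150,115) and its tab stands at (146,52). Next I check reachability and the stop's y position.

```bash
cat >> h.py <<'E'
from scipy.spatial.transform import Rotation as Ro
YAW=np.radians(3.75); O=np.array([.6225,-.0005,0]); RF=Ro.from_euler('z',YAW).as_matrix()
W=lambda p:O+RF@np.array(p)              # fence -> world
F=lambda p:(np.asarray(p)-O)@RF          # world -> fence
YS=.0875
def ori(lean,s=1):   # lean deg, tool y along s*fence y
    L=np.radians(lean);z=np.array([np.sin(L),0,-np.cos(L)]);y=np.array([0,s,0]);x=np.cross(y,z)
    return quat(RF@np.stack([x,y,z],1)),RF@z
def quat(M):
    q=Ro.from_matrix(M).as_quat();return [float(v) for v in(q[3],q[0],q[1],q[2])]
def down(yaw):       # vertical tool, tool y along direction at yaw (world)
    y=np.array([np.cos(yaw),np.sin(yaw),0]);z=np.array([0,0,-1.]);return quat(np.stack([np.cross(y,z),y,z],1))
def tabp(th,r=.05): return np.array([-.012-r*np.cos(th),YS,.078+r*np.sin(th)])
def cf(): return RF.T@np.array(get_state()['contact_force'])
E
python3 - <<'E'
from h import *
for c in("side","top"):
    d=np.load(f"pics/{c}0.npy");P=F(cloud(c,d))
    m=(P[...,0]>-.07)&(P[...,0]<-.02)&(P[...,1]>.05)&(P[...,1]<.12)&(P[...,2]>.07)&(P[...,2]<.11)&(d>0)
    print(c,np.percentile(P[m],[2,50,98],axis=0).round(4).tolist())
print(get_state()['eef_rot'])
n=lambda q:None if q is None else np.round(q,2).tolist()
for s in(1,-1):
  for L in(30,40):
    q,z=ori(L,s)
    for p in(tabp(1.75),tabp(0),[-.014,-.08,.03]): print(s,L,n(ctrl.ik(W(p)+.0187*z,q)))
for y in(np.radians(9.4),np.radians(189.4)):print(n(ctrl.ik([.552,-.1165,.03],down(y))),n(ctrl.ik(W([-.07,.004,.03]),down(y))))
E
```

```text
side [[-0.0692, 0.0754, 0.0787], [-0.0447, 0.0902, 0.0958], [-0.021, 0.0997, 0.1029]]
top [[-0.0697, 0.0757, 0.0743], [-0.042, 0.0874, 0.0955], [-0.0206, 0.099, 0.1003]]
[3.02290820e-06 9.88482400e-01 1.51335869e-01 8.58311421e-06]
1 30 [-0.06, 0.48, -0.23, 2.16, 1.65, 0.19, -0.2]
1 30 [0.5, 0.83, -1.23, 2.34, 1.82, 0.94, -0.34]
1 30 [0.86, 1.02, -1.23, 2.22, 1.91, 0.85, 0.07]
1 40 [0.51, 0.8, -1.23, 2.3, 1.97, 0.96, -0.4]
1 40 [0.44, 0.9, -1.23, 2.49, 2.11, 1.16, -0.63]
1 40 [0.88, 1.09, -1.23, 2.35, 2.27, 0.96, -0.19]
-1 30 [-0.6, 0.54, 0.56, 2.17, 4.56, 0.22, -0.02]
-1 30 [-0.08, 0.54, -0.24, 2.35, 2.43, 0.33, 2.13]
-1 30 [0.44, 0.7, -0.43, 2.22, 2.59, 0.3, 2.39]
-1 40 [0.06, 0.53, -0.44, 2.31, 2.39, 0.49, 2.21]
-1 40 [0.14, 0.66, -0.63, 2.49, 2.44, 0.81, 2.11]
-1 40 [0.59, 0.81, -0.63, 2.35, 2.77, 0.65, 2.3]
[0.55, 0.72, -0.63, 1.89, 0.61, 0.73, -0.26] [0.35, 0.7, -0.62, 1.92, 0.61, 0.71, -0.47]
[0.09, 0.65, 0.12, 1.9, -0.13, 0.6, -2.68] [-0.59, 0.85, 0.95, 1.93, -0.93, 0.87, -2.11]
```

```bash
sed -i 's/^YS=.*/YS=.0878/' h.py
cat >> h.py <<'E'
LEAN=35
Q,Z=ori(LEAN)
PZ=-ctrl.pinch_z
def lin(p,v=.15): ctrl.movel(W(p)+PZ*Z,None,v)   # grasp point to fence-frame p
ZF=RF.T@Z
def arc(a,b,n,v=.1):
    for t in np.linspace(a,b,n+1)[1:]: lin(tabp(t),v)
E
python3 - <<'E'
from h import *
n=lambda q:None if q is None else np.round(q,2).tolist()
print(n(ctrl.ik(W([-.13,YS,.22]),Q)))
ctrl.movep(W([-.13,YS,.22]),Q)
print(n(get_state()['qpos']),get_state()['time'],cf().round(1))
lin(tabp(1.75)-.06*ZF); lin(tabp(1.75),.1)
s=get_state();print(n(s['qpos']),s['time'],cf().round(1),s['width'],F(s['tcp_pos']).round(4))
im,_=vision.grab_frame("side");cv2.imwrite("pics/s1.png",cv2.resize(im[100:260,180:400],None,fx=3,fy=3))
E
```

```text
[0.26, 0.12, -0.63, 2.39, 1.33, 0.24, 0.03]
[0.26, 0.12, -0.63, 2.39, 1.33, 0.24, 0.03] 3.7 [ 0.2  0.1 -0.6]
[0.22, 0.55, -0.66, 2.23, 1.96, 0.47, -0.48] 5.3917 [ 0.1 -0.1  0.8] 0.08516445263836027 [0.0073 0.088  0.1123]
```

View pics/s1.png

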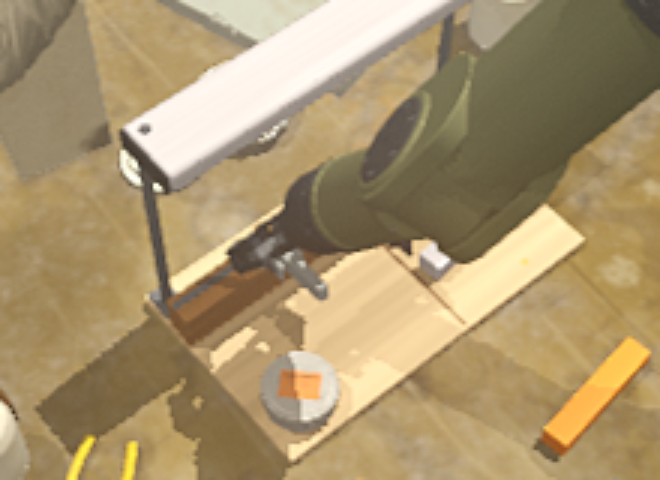

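The fingers straddle the tab, and the foot shows below them at crop (310,275). I close and follow the arc down.

Run:
```python
from h import *
ctrl.close_gripper(20)
s=get_state();print(s['time'],s['width'],s['gripper_force'],cf().round(1))
arc(1.75,0,8)
s=get_state();print(s['time'],s['width'],cf().round(1))
for k in range(1,9):
    lin(tabp(-.04*k),.05); f=cf(); print(k,f.round(1))
    if f[2]>15: break
s=get_state();print(s['time'],s['width'],np.round(s['qpos'],2))
im,d=vision.grab_frame("side");P=F(cloud("side",d))
m=(abs(P[...,1]-YS)<.012)&(P[...,2]>.03)&(P[...,2]<.09)&(P[...,0]<-.03)&(P[...,0]>-.1)
print(np.percentile(P[m],[5,50,95],axis=0).round(3).tolist())
```

```text
6.1 0.011324892799942907 25.580811202526093 [-1.1 -2.1  2.9]
8.1667 0.011118021307012003 [ 2.  -5.2  0.5]
1 [-1.4 -6.   2. ]
2 [-1.  -6.1  2.3]
3 [-2.  -5.8  3. ]
4 [-1.3 -4.9  2.1]
5 [-3.6 -5.5  1.5]
6 [-4.1 -6.3  3.6]
7 [-12.2  -8.4  19.1]
9.9167 0.011395355426816146 [ 0.25  0.7  -0.78  2.43  2.23  0.75 -0.78]
[[-0.057, 0.081, 0.069], [-0.046, 0.088, 0.084], [-0.033, 0.099, 0.087]]
```

Run:
```python
from h import *
ctrl.ungrasp(); lin(tabp(-.2)-.12*ZF,.2)
yb=np.radians(9.4)
ctrl.movep([.552,-.1165,.15],down(yb))
im,d=vision.grab_frame("side");cv2.imwrite("pics/s2.png",cv2.resize(im[120:250,220:390],None,fx=4,fy=4))
P=F(cloud("side",d))
m=(abs(P[...,1]-YS)<.03)&(P[...,2]>.055)&(P[...,2]<.12)&(P[...,0]<-.03)&(P[...,0]>-.1)
print('tab',np.percentile(P[m],[2,50,98],axis=0).round(4).tolist())
ctrl.movel([.552,-.1165,.016],None,.12)
print(get_state()['time'],cf().round(1))
ctrl.close_gripper(30)
s=get_state();print(s['time'],s['width'],s['tcp_pos'],cf().round(1))
```

```text
tab [[-0.0769, 0.0809, 0.076], [-0.0557, 0.0882, 0.0854], [-0.0309, 0.0934, 0.0896]]
14.225 [ 0.2 -0.8  0.3]
14.7833 0.02737017881484876 [ 0.5522465  -0.11657952  0.01630088] [-0.8  0.8  3.7]
```

View pics/s2.png

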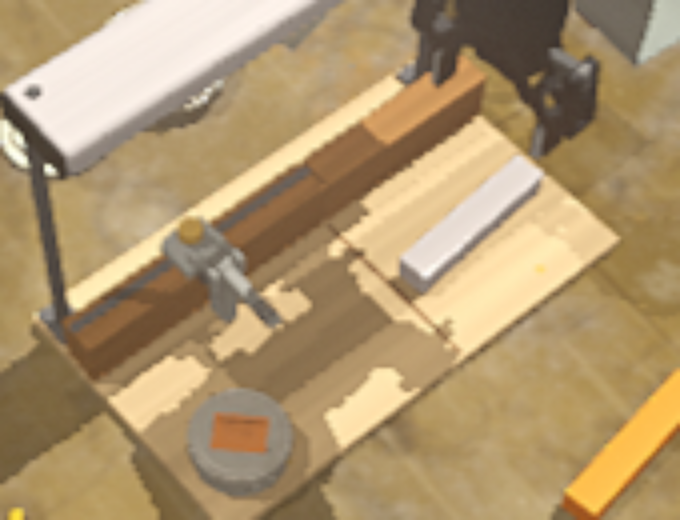

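The stop is down: its foot hangs before the fence at crop (222,300) and its tab is level at (258,305). The bar lies free at (470,220) and is now gripped. I carry it, aligned, close to the stop, then push it to the fence with open leaned fingers.

Run:
```python
from h import *
q=down(YAW)
ctrl.movel([.552,-.1165,.026],None,.1)
p=W([-.078,.003,.026]); ctrl.movel(p,q,.15)
ctrl.movel(W([-.078,.003,.017]),None,.05)
print(cf().round(1))
ctrl.ungrasp(); ctrl.movel(W([-.078,.003,.13]),None,.2)
print(get_state()['time'])
ctrl.movep(W([-.19,.003,.16]),Q)
im,d=vision.grab_frame("top");P=F(cloud("top",d))
im2,d2=vision.grab_frame("side");P2=F(cloud("side",d2))
for nm,P,d in(("t",P,d),("s",P2,d2)):
    m=(P[...,2]>.031)&(P[...,2]<.043)&(P[...,0]>-.12)&(P[...,0]<-.03)&(abs(P[...,1])<.1)&(d>0)
    q=P[m];print(nm,m.sum(),[np.round(x,1) for x in cv2.minAreaRect((q[:,:2]*1000).astype(np.float32))])
s=get_state();print(s['time'],np.round(s['qpos'],2),F(s['tcp_pos']).round(3))
```

```text
[ 0.1  0.5 -2.2]
17.5917Traceback (most recent call last):
  File "<stdin>", line 9, in <module>
station.Unreachable: the arm cannot take that pose within its joint ranges
```

Run:
```python
from h import *
n=lambda q:None if q is None else np.round(q,2).tolist()
for L in(15,20,25,30,35):
    q,z=ori(L)
    for p in([-.115,.003,.12],[-.115,.003,.024],[-.06,.003,.024],[-.03,.003,.024],[-.02,-.11,.03]): print(L,p,n(ctrl.ik(W(p),q)))
```

```text
15 [-0.115, 0.003, 0.12] [0.55, 0.45, -0.81, 2.19, 0.8, 0.49, 0.78]
15 [-0.115, 0.003, 0.024] [0.22, 0.57, -0.37, 2.29, 1.34, 0.2, 0.26]
15 [-0.06, 0.003, 0.024] [0.31, 0.63, -0.52, 2.15, 1.13, 0.34, 0.49]
15 [-0.03, 0.003, 0.024] [0.34, 0.67, -0.58, 2.07, 1.08, 0.4, 0.56]
15 [-0.02, -0.11, 0.03] [0.62, 0.72, -0.69, 1.99, 0.98, 0.47, 0.88]
20 [-0.115, 0.003, 0.12] [0.48, 0.4, -0.69, 2.27, 0.96, 0.33, 0.62]
20 [-0.115, 0.003, 0.024] [0.24, 0.57, -0.39, 2.37, 2.12, 0.24, -0.51]
20 [-0.06, 0.003, 0.024] [0.69, 0.91, -1.23, 2.23, 1.59, 0.87, 0.08]
20 [-0.03, 0.003, 0.024] [0.2, 0.63, -0.35, 2.16, 1.43, 0.2, 0.19]
20 [-0.02, -0.11, 0.03] [0.55, 0.67, -0.55, 2.07, 1.15, 0.28, 0.71]
25 [-0.115, 0.003, 0.12] [0.45, 0.38, -0.63, 2.35, 1.45, 0.24, 0.14]
25 [-0.115, 0.003, 0.024] [0.5, 0.68, -0.8, 2.45, 2.12, 0.56, -0.51]
25 [-0.06, 0.003, 0.024] [0.43, 0.68, -0.69, 2.31, 2.01, 0.45, -0.37]
25 [-0.03, 0.003, 0.024] [0.5, 0.74, -0.83, 2.24, 1.83, 0.54, -0.16]
25 [-0.02, -0.11, 0.03] [0.92, 0.95, -1.23, 2.15, 1.66, 0.79, 0.32]
30 [-0.115, 0.003, 0.12] [0.7, 0.49, -1.04, 2.43, 1.83, 0.48, -0.25]
30 [-0.115, 0.003, 0.024] None
30 [-0.06, 0.003, 0.024] [0.53, 0.76, -0.87, 2.39, 2.17, 0.66, -0.51]
30 [-0.03, 0.003, 0.024] [0.51, 0.77, -0.84, 2.32, 2.12, 0.61, -0.43]
30 [-0.02, -0.11, 0.03] [0.88, 0.88, -1.07, 2.22, 1.92, 0.63, 0.06]
35 [-0.115, 0.003, 0.12] None
35 [-0.115, 0.003, 0.024] None
35 [-0.06, 0.003, 0.024] [0.49, 0.78, -0.82, 2.47, 2.41, 0.77, -0.73]
35 [-0.03, 0.003, 0.024] [0.54, 0.82, -0.9, 2.39, 2.3, 0.77, -0.58]
35 [-0.02, -0.11, 0.03] [0.79, 0.8, -0.85, 2.3, 2.37, 0.53, -0.39]
```

```bash
cat >> h.py <<'E'
Q25,Z25=ori(25)
def barfit(tag=''):
    for c in("top","side"):
        im,d=vision.grab_frame(c);P=F(cloud(c,d))
        m=((P[...,2]>.031)&(P[...,2]<.043)&(P[...,0]>-.12)&(P[...,0]<.0)&(abs(P[...,1])<.12)&(d>0)).astype(np.uint8)
        n,l,s,_=cv2.connectedComponentsWithStats(m);k=1+np.argmax(s[1:,4]);q=P[l==k]
        print(tag,c,s[k,4],[np.round(x,1) for x in cv2.minAreaRect((q[:,:2]*1000).astype(np.float32))],'max',q.max(0).round(4))
def push(p,dirn,step,maxn,thr,v=.04):
    """step from p along dirn (fence) until the opposing force exceeds thr"""
    p=np.array(p,float);dirn=np.array(dirn,float)
    for k in range(maxn):
        p=p+dirn*step; ctrl.movel(W(p),None,v); f=cf()
        if -f@dirn>thr: break
    print('push',k,p.round(4),f.round(1),F(get_state()['tcp_pos']).round(4)); return p
E
python3 - <<'E'
from h import *
ctrl.movep(W([-.118,.003,.12]),Q25); barfit()
ctrl.movel(W([-.118,.003,.010]),None,.15); print(cf().round(1),get_state()['time'])
ctrl.movel(W([-.095,.003,.010]),None,.08); print(cf().round(1))
ctrl.movel(W([-.045,.003,.010]),None,.06); print(cf().round(1))
p=push([-.045,.003,.010],[1,0,0],.002,10,4)
print(get_state()['time'])
im,_=vision.grab_frame("side");cv2.imwrite("pics/s3.png",cv2.resize(im[120:250,220:390],None,fx=4,fy=4))
E
```

```text
top 717 [array([-78.8,   1.9]), array([140.2,  28.5]), np.float64(89.9)] max [-0.0645  0.072   0.0423]
 side 178 [array([-77.5,  39.4]), array([29.8, 67.2]), np.float64(0.2)] max [-0.0626  0.0729  0.0429]
[-0.2 -0.   0.6] 20.175
[-1.2 -0.  -0.2]
[-0.2  0.5  0.1]
push 7 [-0.029  0.003  0.01 ] [-4.6 -1.   1.8] [-0.0297  0.003   0.0097]
23.6
```

View pics/s3.png

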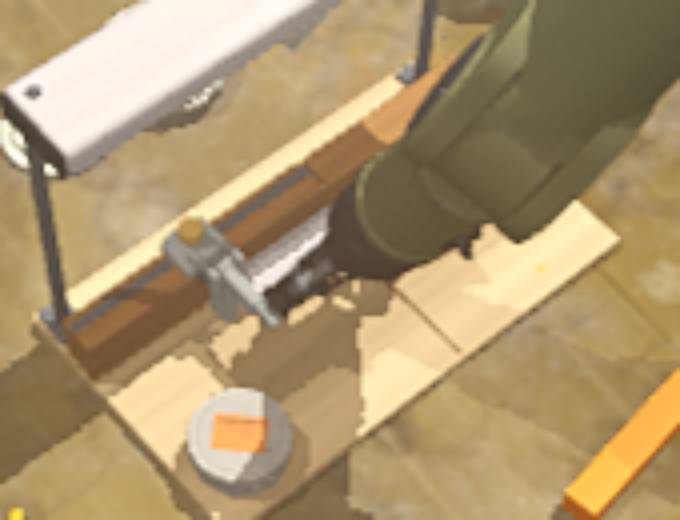

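The bar is against the fence at crop (295,250), with its end a few mm short of the foot. Now I push on its -y end with closed fingers.

Run:
```python
from h import *
ctrl.movel(W([-.06,.003,.010]),None,.1); ctrl.movel(W([-.075,-.05,.09]),None,.2)
barfit('fence')
ctrl.close_gripper(20)
ctrl.movel(W([-.05,-.115,.06]),None,.2)
ctrl.movel(W([-.018,-.115,.022]),None,.12); print(cf().round(1),get_state()['time'])
ctrl.movel(W([-.018,-.088,.022]),None,.06)
p=push([-.018,-.088,.022],[0,1,0],.0015,20,4,.03)
print(get_state()['time'])
ctrl.movel(W([-.018,-.115,.022]),None,.1); ctrl.movel(W([-.06,-.12,.09]),None,.2)
ctrl.movel(W([-.118,-.12,.09]),None,.2);barfit('end')
print(get_state()['time'],np.round(get_state()['qpos'],2))
im,_=vision.grab_frame("side");cv2.imwrite("pics/s4.png",cv2.resize(im[140:220,250:370],None,fx=6,fy=6,interpolation=cv2.INTER_CUBIC))
```

```text
fence top 674 [array([-14. ,   1.6]), array([139.8,  27.9]), np.float64(90.0)] max [-0.0001  0.0716  0.0408]
fence side 322 [array([-14.4,  -3.4]), array([ 27.9, 130.4]), np.float64(0.1)] max [-0.0003  0.0618  0.0429]
[ 0.7 -0.4  0.1] 27.2333
push 10 [-0.018  -0.0715  0.022 ] [-0.6 -4.2  0.8] [-0.018  -0.0725  0.022 ]
30.5833
end top 651 [array([-14. ,   9.7]), array([ 27.9, 137.1]), np.float64(0.0)] max [-0.0001  0.0783  0.0414]
end side 290 [array([-14.9,   1.4]), array([ 29.5, 120.6]), np.float64(0.2)] max [-0.      0.0616  0.043 ]
32.35 [ 0.8   0.5  -0.71  2.32  1.59  0.2   0.32]
```

View pics/s4.png

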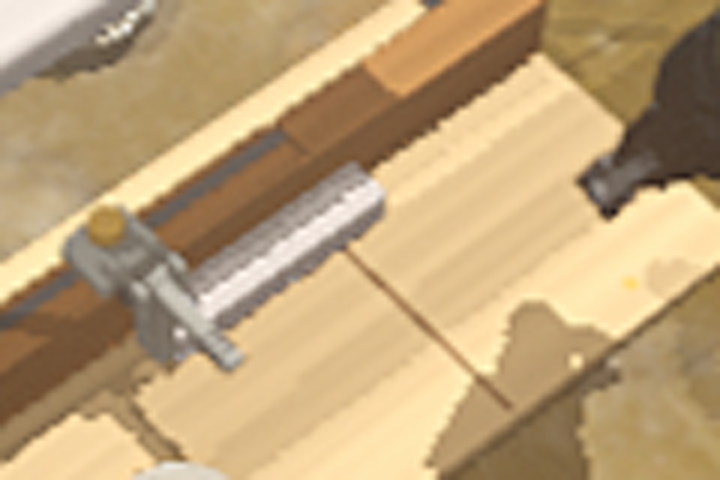

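The bar lies flush along the fence from crop (375,190) to (195,300), with its end at the foot and nothing between them. I give it one short firmer end push as confirmation, then flip the stop up.

```bash
sed -i 's/^YS=.*/YS=.0866/' h.py
python3 - <<'E'
from h import *
ctrl.movel(W([-.06,-.115,.06]),None,.2)
ctrl.movel(W([-.018,-.115,.022]),None,.12)
ctrl.movel(W([-.018,-.074,.022]),None,.06); print(cf().round(1))
push([-.018,-.074,.022],[0,1,0],.0012,6,7,.03)
ctrl.movel(W([-.018,-.115,.022]),None,.1); ctrl.movel(W([-.08,-.10,.13]),None,.25)
barfit(); print(get_state()['time'])
ctrl.ungrasp()
ctrl.movep(W(tabp(0)-.1*ZF)+PZ*Z,Q)
barfit(); lin(tabp(0),.12)
s=get_state();print(s['time'],cf().round(1),np.round(s['qpos'],2))
E
```

```text
[0.1 0.1 0.2]
push 3 [-0.018  -0.0692  0.022 ] [-1.2 -7.2  1.6] [-0.0181 -0.0723  0.0219]
 top 648 [array([-13.8,   9.7]), array([ 27.6, 137.6]), np.float64(0.3)] max [-0.0001  0.0785  0.041 ]
 side 290 [array([-14.4,   2.1]), array([ 27.8, 120.1]), np.float64(0.5)] max [-0.0005  0.0621  0.043 ]
36.7833
 top 657 [array([-14. ,   9.7]), array([ 27.8, 137.3]), np.float64(0.0)] max [-0.      0.0784  0.0422]
 side 306 [array([-13.9,   1.7]), array([ 28.7, 119.5]), np.float64(1.2)] max [-0.0001  0.0615  0.0429]
39.975 [ 0.1 -0.2  0.2] [ 0.17  0.62 -0.63  2.42  2.3   0.63 -0.87]
```

Run:
```python
from h import *
ctrl.close_gripper(20)
s=get_state();print(s['time'],s['width'],cf().round(1))
arc(0,1.75,8); print(cf().round(1))
for k in range(1,10):
    lin(tabp(1.75+.04*k),.05); f=cf(); print(k,f.round(1))
    if f[0]<-14: break
ctrl.ungrasp(); print(cf().round(1))
th=1.75+.04*k
lin(tabp(th)-.12*ZF,.15)
ctrl.movep(W([-.14,-.1,.25]),Q25)
barfit(); s=get_state();print(s['time'],cf().round(1))
im,d=vision.grab_frame("side");cv2.imwrite("pics/s5.png",cv2.resize(im[120:250,220:390],None,fx=4,fy=4,interpolation=cv2.INTER_CUBIC))
P=F(cloud("side",d));m=(abs(P[...,1]-YS)<.008)&(P[...,2]>.07)&(P[...,2]<.11)&(P[...,0]<-.02)&(P[...,0]>-.1)
print(np.polyfit(P[m][:,0],P[m][:,2],1),P[m].min(0))
P=F(cloud("side",np.load("pics/side0.npy")));m=(abs(P[...,1]-YS)<.008)&(P[...,2]>.07)&(P[...,2]<.11)&(P[...,0]<-.02)&(P[...,0]>-.1)
print('before',np.polyfit(P[m][:,0],P[m][:,2],1),P[m].min(0))
```

```text
40.6333 0.01142880963900849 [-1.6  0.6  3. ]
[-1.3  3.4  0.3]
1 [-2.   4.1  3.6]
2 [-1.6  3.8  5.6]
3 [-1.4  3.7  5.1]
4 [-0.5  2.5  5. ]
5 [-1.   3.7  5.6]
6 [-0.6  2.5  6.4]
7 [-0.3  4.   6.9]
8 [0.9 4.5 6.2]
9 [-7.1  2.5 12.9]
[-0.2  0.5 -0.6]
 top 632 [array([-13.9,   8.6]), array([ 27.8, 135.7]), np.float64(0.2)] max [-0.      0.0764  0.0414]
 side 283 [array([-14.7,  -1.8]), array([113.8,  28.7]), np.float64(89.7)] max [-0.0001  0.0551  0.043 ]
48.3917 [-0.  -0.2 -0.8]
[-0.10085089  0.09129408] [-0.07279986  0.0810885   0.07432355]
before [-0.05737205  0.09119447] [-0.07189845  0.0806577   0.07432114]
```

View pics/s5.png

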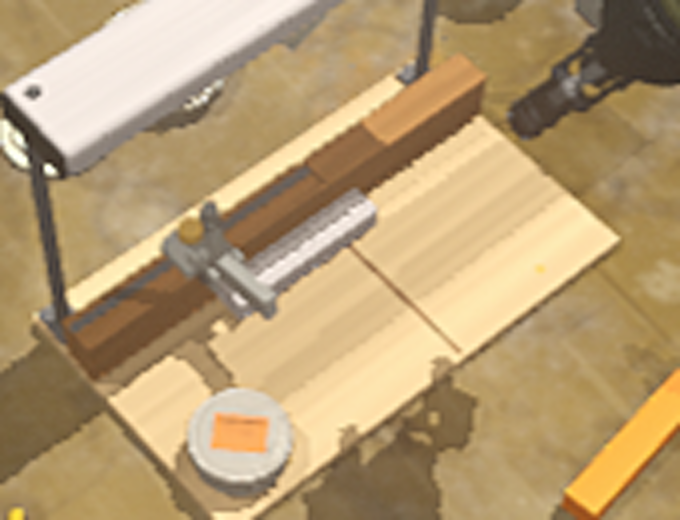

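The bar still lies flush, from crop (370,210) to (250,285). The stop is up, with its tab at (208,215) and its foot out at (250,285). The end-stop force only just began to rise, so I press the tab home with closed fingers.

Run:
```python
from h import *
ctrl.close_gripper(20)
ctrl.movep(W([-.07,YS,.165]),Q)
ctrl.movel(W([-.045,YS,.127]),None,.12); print(cf().round(1),get_state()['time'])
p=push([-.045,YS,.127],[1,0,0],.003,6,6,.06)
p=push(p,[1,0,0],.002,12,6,.04)
ctrl.movel(W([-.06,YS,.15]),None,.12)
ctrl.movel(W([-.13,.03,.20]),None,.25)
ctrl.movep(W([-.14,-.1,.25]),Q25)
barfit(); s=get_state();print(s['time'],cf().round(1))
im,d=vision.grab_frame("side")
P=F(cloud("side",d));m=(abs(P[...,1]-YS)<.008)&(P[...,2]>.07)&(P[...,2]<.11)&(P[...,0]<-.02)&(P[...,0]>-.1)
print(np.polyfit(P[m][:,0],P[m][:,2],1),P[m].min(0))
cv2.imwrite("pics/s6.png",cv2.resize(im[120:250,220:390],None,fx=4,fy=4,interpolation=cv2.INTER_CUBIC))
```

```text
[0.5 0.7 0. ] 51.3833
push 5 [-0.027   0.0866  0.127 ] [ 0.4  0.7 -0.2] [-0.0268  0.0866  0.127 ]
push 7 [-0.011   0.0866  0.127 ] [-11.5  -1.3   8.6] [-0.0126  0.0867  0.1267]
 top 642 [array([-13.9,   8.7]), array([ 27.8, 135.2]), np.float64(0.0)] max [-0.      0.0763  0.0428]
 side 278 [array([-14.7,  -2.4]), array([114.4,  29.1]), np.float64(90.0)] max [-0.0001  0.0548  0.0428]
57.675 [-0.5 -1.1  0.1]
[-0.11653057  0.09095248] [-0.07251601  0.08021194  0.07574417]
```

View pics/s6.png

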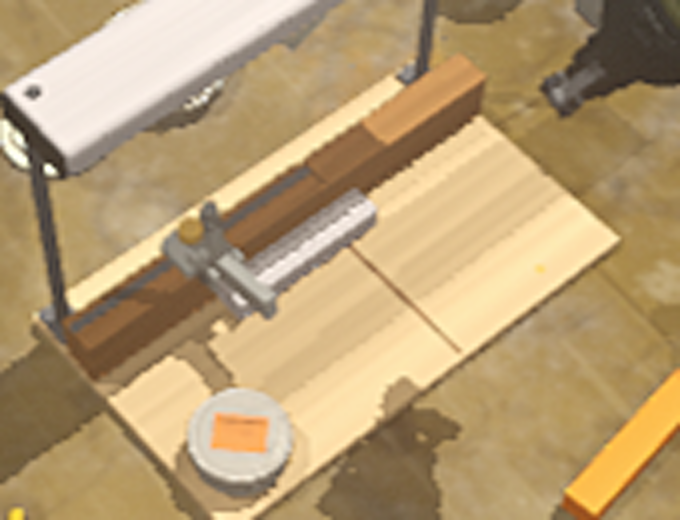

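The stop is hard on its up end (11 N reaction). The bar is unmoved and flush at crop (310,245), and the tin is in place at (240,435). I hand the job in.

```bash
python3 -c "
from station import ticket;print(ticket.close_job())"
```

```text
the job is handed in; nothing more can be done
None
```

The job is handed in at about 58 s: the stop went fully down, the aluminium bar was set flush to the fence with its end against the stop, and the stop was pressed fully up again with no visible shift of the bar; the arm never came near the tin, bottle or cutters.

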